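# Let the large wooden ball out of the craft-ball dispenser

## Robot

A 6-joint arm with a two-finger parallel gripper is mounted at the origin on the work surface. World frame = base frame: x ahead of the robot, y to its left, z up, the work surface at z = 0. Lengths are in mm, angles in rad, forces in N, time in s.
With the tool pointing down it reaches from about 425 to 1125 mm from the base axis. Payload 14.9 kg.
Tool frame: the origin (TCP) lies midway between the tips of the shut fingers; the grasp point (between the pads) lies 19 mm behind it; z points along the fingers, y is the direction in which the jaws open and shut (so a half turn about z gives the same grasp; the last joint's range is limited). The gripper opens to 91 mm and grips with 3 to 60 N. Pads are 32 mm wide; open, the fingers measure 118 mm over their backs; the gripper's body (76 mm by 178 mm) begins 60 mm behind the grasp point.
Start: joints at [1.123, 0.379, 1.734, -0, 1.028, -0.033], TCP at [282.113, 640.648, 213.932] pointing down, gripper open.
Joint ranges: [-2.77, 2.77], [-0.74, 2.19], [0, 2.66], [-1.06, 4.2], [0.31, 2.87], [-3.08, 3.08]. Speed limits (rad/s): [1.89, 1.89, 2.39, 3.14, 3.14, 3.14].

## Interface

Orientations are given as a rotation vector (axis times angle).
In Python, from plant import telemetry, get_image, calibration, workorder, boxes_of gives the robot as it stands.
- The arm moves only by the tool carry_out, never from a script. Its argument "moves" is text: rows parted by semicolons, each of 7 numbers parted by spaces: the shift along the tool's x, y, z in mm, then the turn, a rotation vector about the tool's x, y, z in degrees, then the finger opening in mm, from 0 to 91.2. A call has 1 to 10 rows; each row is the pose to reach, as a shift and turn from the pose measured when the call began, along the tool's axes at that moment; what a row does not reach only later rows make up. A row lasts 1/8 s, in which the tool goes at most 62.5 mm and 10.7 degrees, less where a joint would pass 70% of its speed; a pose out of reach is approached as far as the arm can. A call with a gripper value outside its range is refused whole. The fingers move at their own pace and stop on an object; the grip force is fixed at half the most. Time passes only in rows, so rows that repeat a pose let the fingers close. It gives the time, the measured TCP pose, the force and the opening at its end, in the units of the state.
- telemetry.get_obs(): the state, without advancing time (a new reading comes with each control period).
- get_image(name): name is "scene" or "top" or "wrist"; returns the picture (384x512x3 uint8, blue, green, red); there is no depth.
- calibration(name): a dict with "fx", "fy", "cx", "cy" (pixels), "k1" (the pictures are not rectified: a ray, as slopes to the right and down, at radius r is drawn at 1 + k1 r^2 times it, then the intrinsics apply), "extrinsics" (4x4, takes a point from world to camera coordinates). Camera axes: x right, y down, z forward; pixel columns grow to the right and rows downward; lengths in mm; the calibration is good to about 2 mm. A picture is of the moment at which its call begins: read the wrist's pose just before it. calibration takes no time and is no camera call; for the wrist camera it gives the pose at the moment of the call.
- workorder.sign_off(): hands the job in, once; it reports no verdict.
Trained networks look in the newest picture that a camera, given by its name, has taken for a name from the list of things; names that differ only in an ending like _2 or _b are one class to them, and where a whole thing is asked for, a point or a joint stands for the part that bears it (a point fixed in the world has none). Each returns a list of dicts, best first, with "p" (0 to 1); they miss things now and then, are a little off and sometimes report something else, mostly with a low value. They report only what shows in the picture. A call takes as long as a camera call. They do not tell look-alikes from the thing itself.
- boxes_of(query, camera): "point" ([x, y, z] in mm, in world coordinates, good to about 4 mm: the middle of the surface that is visible of it).
The state is a dict: "time_s": time; "joints": joint angles; "dq": joint speeds; "joint_torque": joint torques, N m; "tcp_pos": TCP position; "tcp_rot": TCP orientation; "contact_force": force on the tool from outside, world axes, zero at the start; "ft_torque": the same for the moment, N m; "width": finger opening in mm.
Only numpy, scipy, OpenCV 4.12 (cv2) and the standard library are available. Lean on these libraries where they do the work, as an engineer would, in place of code of your own. Each camera call takes 0.05 s, during which the arm holds its last target.

## Task

Press down the lever of the lane that holds the larger wooden ball, so that its gate lifts and the ball rolls down into the dispenser's tray, then let the lever come back up so that the gate is shut again. Touch neither ball, leave the smaller ball waiting behind its own gate and its lever unpressed, and do not disturb the spool, jar or bottle standing around.

Things in the scene. Friction and masses are not known exactly. Their poses are not given: they have to be found in the camera images.
- dispenser: Fixed plywood ball dispenser, 310 x 470 mm, 106 mm high. Origin on the table midway between its two gates; x points uphill along the lanes, y left, z up. Two open lanes, 46 mm wide, centred at y = +40 (left) and -40 mm (right), slope 8 degrees down to -x, floor 30 mm high at the gates (26 mm wide, at x = +6 mm). A rocking lever over the outside of each lane lifts that lane's gate.
- left_pad (a point): Centre of the top of the left (+y) lever's press pad (44 x 40 mm, 10 mm thick), at dispenser x = 0, y = +215 mm, 105 mm above the table when up; free space below. The lever runs along y, pivoted at y = +125 mm, 95 mm high; its inner end carries the gate. Fully pressed, the pad is about 43 mm lower and tilted 0.5 rad, down to the outside.
- right_pad (a point): The same for the right (-y) lever: pad at dispenser y = -215 mm, pivot at y = -125 mm.
- left_lever (a joint): Angle of the left lever in rad: 0 = pad up and gate shut (as at the start), 0.5 = pad fully down against its stop, gate over 40 mm up. Sprung back to 0: about 1 N on the pad starts it, about 4 N holds it fully down. Above 0.42 the gate clears the large ball, which then rolls into the tray within about 2 s.
- right_lever (a joint): The same for the right lever.
- large_ball_center (a point): Centre of the larger plain wooden ball, 36 mm in diameter, about 17 g. At the start it rests in one of the two lanes (either one) against the uphill face of the gate.
- small_ball_center (a point): Centre of the smaller plain wooden ball, 24 mm in diameter, about 10 g, in the other lane. It stays there.
- tray_floor (a point): Centre of the open tray's inner floor, below the lower ends of both lanes, 6 mm above the table, at dispenser x = -115 mm, y = 0. The inside measures 128 mm along the dispenser's x and 168 mm along its y; outer walls 50 mm high.
- ribbon_spool: Bystander: empty paper ribbon spool standing on end, 52 mm across, 40 mm high, loose, beside the tray on the left. Origin: centre of its underside.
- bead_jar: Bystander: small pale jar with a white cap, 52 mm across, 65 mm high, loose, behind the right lever. Origin: centre of its underside.
- drink_bottle: Bystander: white drink bottle with a black cap, 68 mm across, 200 mm high, loose, behind and outside the left lever. Origin: centre of its underside.
There are look-alikes about, which are no part of the job. Leave any blue, orange or turquoise look-alike of the part that bears large_ball_center alone.

How it is judged (in metres and radians):
On the way, in this order (a step that is already met when the one before it is completed fails the run):
1. the lever of the large ball's lane is pressed down and its gate lifted (((y of small_ball_center in the frame of dispenser below 0 m and value of joint left_lever above 0.28 rad) or (y of small_ball_center in the frame of dispenser above 0 m and value of joint right_lever above 0.28 rad))), for 0.05 s.
2. the large ball has rolled into the tray (x of large_ball_center in the frame of dispenser below -0.055 m and z of large_ball_center in the frame of dispenser below 0.05 m), for 0.1 s.
At the end, for the whole second after the job is handed in: The large ball lies in the tray, on its floor, at rest (under 0.1 m/s); the small ball is still behind its gate; both levers are back up within 0.05 rad, the gates shut (x of large_ball_center in the frame of dispenser between -0.182 and -0.055 m and y of large_ball_center in the frame of dispenser between -0.087 and 0.087 m and z of large_ball_center in the frame of dispenser below 0.035 m and linear speed of large_ball below 0.1 m/s and x of small_ball_center in the frame of dispenser between 0.005 and 0.13 m and z of small_ball_center in the frame of dispenser below 0.075 m and horizontal distance between small_ball_center and large_ball_center above 0.04 m and value of joint each of left_lever, right_lever below 0.05 rad); the robot touches nothing.
It fails at once if the robot touches a ball (contact force between any of the fingers, the arm and large_ball above 0.3 N or contact force between any of the fingers, the arm and small_ball above 0.3 N).
It fails at once if a ball is lifted (height (world z) of any of large_ball_center, small_ball_center above 0.09 m).
It fails at once if the small ball's lever is pressed (over 0.15 rad) ((y of small_ball_center in the frame of dispenser below 0 m and value of joint right_lever above 0.15 rad) or (y of small_ball_center in the frame of dispenser above 0 m and value of joint left_lever above 0.15 rad)).
It fails at once if the small ball gets out past its gate (x of small_ball_center in the frame of dispenser below -0.005 m).
It fails at once if the spool, jar or bottle is shifted by over 20 mm or tipped (distance of any of ribbon_spool, bead_jar, drink_bottle from where it was at the start of the episode above 0.02 m or angle between any of ribbon_spool, bead_jar, drink_bottle's own z axis and vertical above 0.3 rad).
It also fails if it takes over 38 s, if anything falls off the work surface, if the arm or the gripper's body presses on something with over 40 N, if the wrist force passes 120 N, or if a joint passes its speed limit or range.

## Working session

There is one attempt and no reset: what is moved stays moved. The work goes in short steps, Python scripts to look and compute and a tool call to move; the robot and the scene stay as the last step left them, time stands still between calls to the robot, and variables do not carry over. Pictures are saved under pics/ and viewed, and the job is handed in when it is done.

Besides the shell and the picture viewer there is one more tool, called as name(argument=value, ...), one argument or row to a line, values as JSON. carry_out: Moves the arm, as the interface text tells. Its arguments: {"type":"object","properties":{"moves":{"type":"string"}},"required":["moves"]}

```bash
ls; mkdir -p pics
python3 - <<'E'
from plant import telemetry,get_image,calibration,boxes_of
import cv2
print(telemetry.get_obs())
for n in("scene","top"):
    cv2.imwrite(f"pics/{n}0.png",get_image(n))
    for q in("dispenser","large_ball_center","small_ball_center","ribbon_spool","bead_jar","drink_bottle","left_lever","right_lever","left_pad","right_pad"):
        try: print(n,q,[( [round(v) for v in d["point"]],round(d["p"],2)) for d in boxes_of(q,n)])
        except Exception as e: print(q,e)
E
```

```text
pics
{'time_s': 0.0, 'joints': array([ 1.12274109e+00,  3.79398808e-01,  1.73472297e+00,  1.25954608e-05,
        1.02850102e+00, -3.32824560e-02]), 'dq': array([-1.68068962e-03, -6.73086105e-04, -9.35807852e-05,  1.04904922e-03,
        9.62623915e-05,  3.41266936e-04]), 'joint_torque': array([-2.45399358e-03, -7.63718748e+01, -4.34364116e+01,  6.49979361e-02,
        4.25203610e-02, -7.44822682e-05]), 'tcp_pos': array([281.92200147, 640.32333212, 213.32370546]), 'tcp_rot': array([-6.46820557e-01, -3.07402287e+00,  1.56734773e-03]), 'contact_force': array([-0.12631451, -0.09549317, -0.53035004]), 'ft_torque': array([ 0.02923393, -0.01737684, -0.01592555]), 'width': 91.5192417946011}
scene dispenser [([588, -86, 39], 0.84)]
scene large_ball_center [([810, 3, 28], 0.72), ([785, -64, 27], 0.68), ([784, -190, 28], 0.6), ([692, 127, 27], 0.5), ([614, -34, 62], 0.44)]
scene small_ball_center [([597, -112, 55], 0.48)]
scene ribbon_spool [([458, 92, 38], 0.53)]
scene bead_jar [([715, -278, 62], 0.65)]
scene drink_bottle [([750, 237, 105], 0.94)]
scene left_lever [([592, 63, 99], 0.78)]
scene right_lever [([567, -222, 101], 0.79)]
scene left_pad [([588, 61, 99], 0.88)]
scene right_pad [([570, -218, 96], 0.82), ([589, 64, 98], 0.26)]
top dispenser [([569, -59, 27], 0.62)]
top large_ball_center [([776, -179, 31], 0.72), ([681, 137, 30], 0.67), ([809, 14, 31], 0.62), ([607, -23, 70], 0.46), ([774, -60, 34], 0.45)]
top small_ball_center []
top ribbon_spool [([448, 98, 37], 0.92)]
top bead_jar [([700, -269, 64], 0.94)]
top drink_bottle [([729, 255, 126], 0.79), ([608, -22, 67], 0.53)]
top left_lever [([727, 252, 128], 0.43)]
top right_lever [([559, -218, 101], 0.91)]
top left_pad [([592, 103, 97], 0.76)]
top right_pad [([557, -221, 106], 0.87)]
```

View pics/scene0.png

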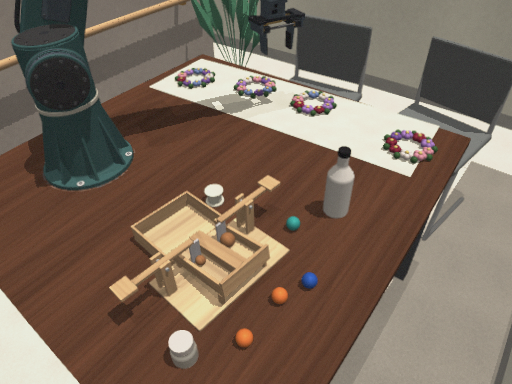

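View pics/top0.png

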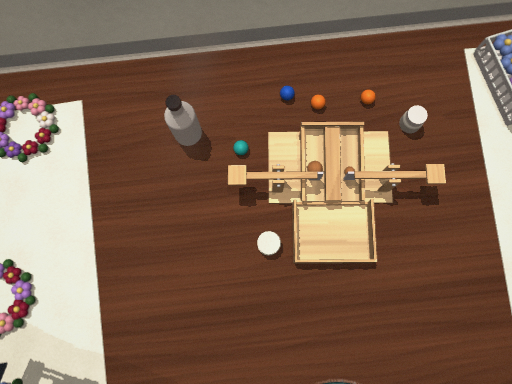

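The scene and top views both show two wooden balls in the lanes. Large-ball candidates in the top view are the left-lane wooden ball (315,167), the right-lane wooden ball (349,172), blue (288,93), orange (318,102) and (368,97), and turquoise (241,148). My choice is the left-lane ball, so I'll check it in a crop and measure the pad.

```bash
cat > h.py <<'E'
import numpy as np,cv2
from plant import calibration
def ray(n,u,v,z):
    c=calibration(n);K=np.array([[c["fx"],0,c["cx"]],[0,c["fy"],c["cy"]],[0,0,1.]])
    p=cv2.undistortPoints(np.array([[[u,v]]],float),K,np.array([c["k1"],0,0,0.])).ravel()
    E=np.array(c["extrinsics"]);R,t=E[:3,:3],E[:3,3]
    o=-R.T@t;d=R.T@np.array([*p,1]);return (o+d*(z-o[2])/d[2])
E
python3 - <<'E'
from h import *
for n,u,v,z in [("top",237,175,105),("top",436,173.5,105),("scene",269,184,105),("scene",125,288,105),("top",315,167,50),("top",349,172,44),("top",332.5,123,50),("top",335,263,50),("top",175,103,200)]:
    print(n,u,v,ray(n,u,v,z).round(1))
t=cv2.imread("pics/top0.png")[110:210,220:450];s=cv2.imread("pics/scene0.png")[170:310,100:300]
cv2.imwrite("pics/crop_t.png",cv2.resize(t,None,fx=3.4,fy=3.4,interpolation=2))
cv2.imwrite("pics/crop_s.png",cv2.resize(s,None,fx=4,fy=4,interpolation=2))
E
```

```text
top 237 175 [596.2 149.9 105. ]
top 436 173.5 [ 551.4 -276.8  105. ]
scene 269 184 [607.5 141.7 105. ]
scene 125 288 [ 560.6 -276.3  105. ]
top 315 167 [608.3 -27.6  50. ]
top 349 172 [ 589.3 -104.2   44. ]
top 332.5 123 [708.7 -82.5  50. ]
top 335 263 [388.9 -41.5  50. ]
top 175 103 [735.9 256.7 200. ]
```

View pics/crop_t.png

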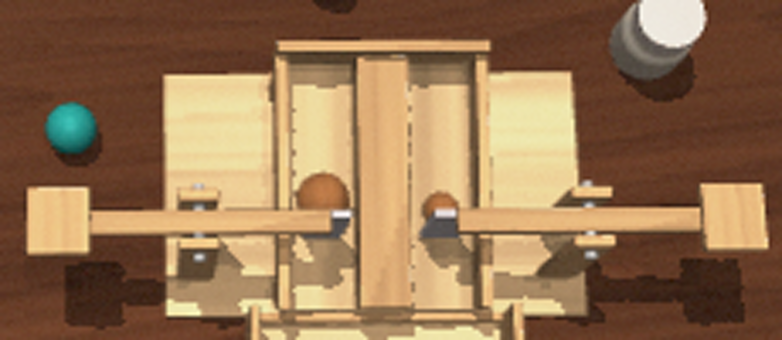

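View pics/crop_s.png

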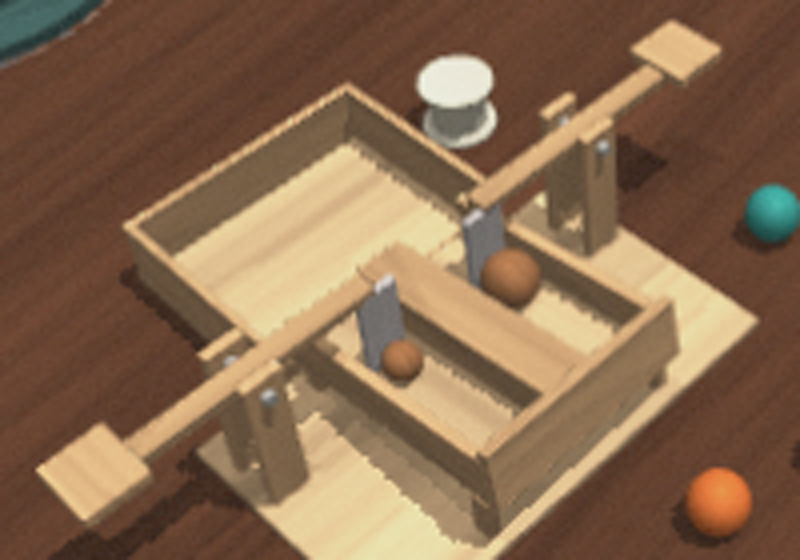

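The crops confirm it. The ball in the left (+y) lane (top 315,167) is clearly larger than the right-lane ball (349,172), and both are plain wood, so the left lever is the one to press. The measured pad spacing is 429 mm against the 430 mm given. Next I'll work out the move.

Run:
```python
from h import *
from plant import telemetry
from scipy.spatial.transform import Rotation as Ro
o=telemetry.get_obs();R=Ro.from_rotvec(o["tcp_rot"])
print(R.as_matrix().round(3)); print(R.inv().apply(np.array([600,147,160])-o["tcp_pos"]))
```

```text
[[-0.915  0.403 -0.   ]
 [ 0.403  0.915 -0.   ]
 [ 0.    -0.    -1.   ]]
[-489.87306258 -323.67880344   53.93310128]
```

carry_out(
  moves="-49 -32 0 0 0 -2 0;-98 -65 0 0 0 -4 0;-147 -97 0 0 0 -6 0;-196 -130 0 0 0 -8 0;-245 -162 5 0 0 -10 0;-294 -194 15 0 0 -12 0;-343 -227 25 0 0 -14 0;-392 -259 35 0 0 -16 0;-441 -292 45 0 0 -18 0;-490 -324 54 0 0 -18 0",
)

```text
time_s: 2.35
tcp_pos: [600.9, 144.8, 159.8]
tcp_rot: [0.157, 3.137, 0.0]
contact_force: [1.1, 0.1, -0.2]
width: 0.7
```

carry_out(
  moves="0 0 0 0 0 0 0;0 0 0 0 0 0 0",
)

```text
time_s: 2.6
tcp_pos: [600.8, 144.9, 159.8]
tcp_rot: [0.158, 3.138, 0.0]
contact_force: [-0.2, 0.7, 0.7]
width: 0.5
```

Run:
```python
from h import *
from plant import telemetry,get_image
from scipy.spatial.transform import Rotation as Ro
o=telemetry.get_obs();R=Ro.from_rotvec(o["tcp_rot"])
print(o["time_s"],o["tcp_pos"],o["contact_force"],o["width"],R.as_matrix().round(3))
for n in("scene","top","wrist"): cv2.imwrite(f"pics/{n}1.png",get_image(n))
a=cv2.imread("pics/scene1.png")[110:300,100:366];b=cv2.imread("pics/wrist1.png")
cv2.imwrite("pics/s1c.png",cv2.resize(a,None,fx=3,fy=3,interpolation=2))
```

```text
2.6 [600.75074812 144.87602425 159.76043405] [-0.22107026  0.68930462  0.66500159] 0.46798850250777774 [[-0.995  0.101  0.   ]
 [ 0.101  0.995  0.   ]
 [-0.     0.    -1.   ]]
```

View pics/s1c.png

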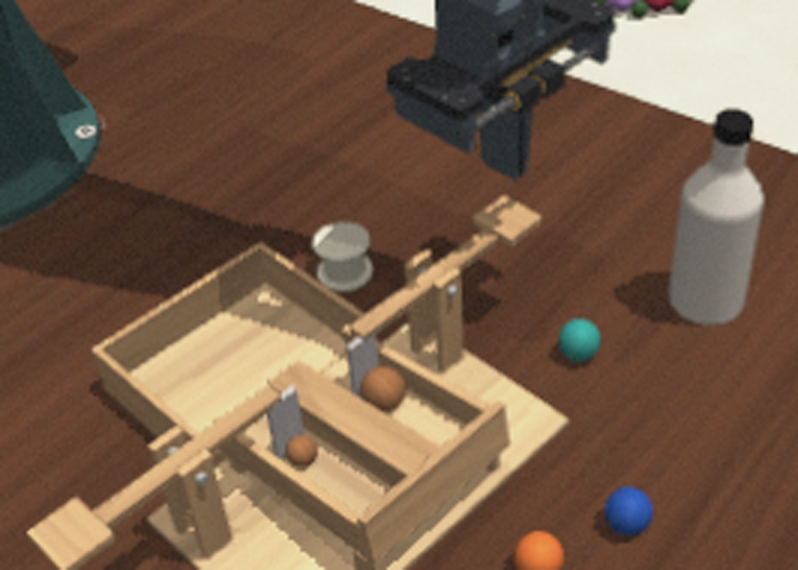

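View pics/wrist1.png

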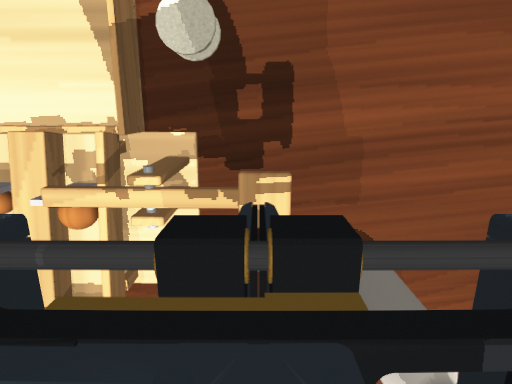

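The wrist view shows the pad at columns 239–292 with its near edge at row 173, and the finger tips just over its far part. The scene view shows nothing else near the gripper. I'll triangulate the pad edges.

Run:
```python
from h import *
for u,v in [(239,173),(292,173),(292,208),(60,197)]:
    print(u,v,ray("wrist",u,v,105).round(1))
```

```text
239 173 [576.4 134.7 105. ]
292 173 [580.3 174.  105. ]
292 208 [607.5 172.  105. ]
60 197 [581.2  -3.8 105. ]
```

The pad centre comes out near (600, 151) and its size (about 40 mm along y) agrees with the one given. I'll shift outward and press in steps.

carry_out(
  moves="0 7 20 0 0 0 0;0 7 40 0 0 0 0;0 7 48 0 0 0 0;0 7 54 0 0 0 0;0 7 60 0 0 0 0;0 7 66 0 0 0 0;0 7 72 0 0 0 0;0 7 78 0 0 0 0;0 7 84 0 0 0 0;0 7 84 0 0 0 0",
)

```text
time_s: 4.0
tcp_pos: [601.3, 152.9, 75.7]
tcp_rot: [0.155, 3.137, 0.0]
contact_force: [0.6, -0.2, 1.9]
width: 0.6
```

Run:
```python
from h import *
from plant import get_image
a=get_image("scene")[110:300,100:366]
cv2.imwrite("pics/s2c.png",cv2.resize(a,None,fx=3,fy=3,interpolation=2))
```

```text
(no output)
```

View pics/s2c.png

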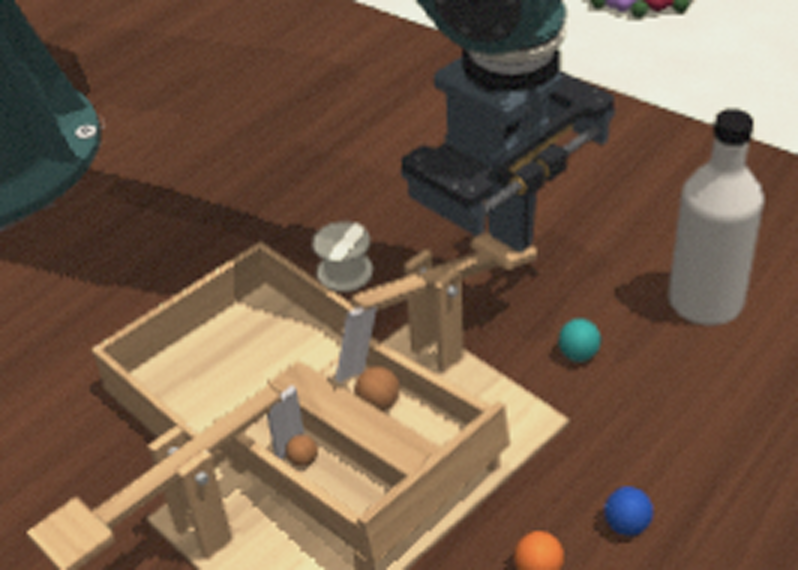

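The lever is tilting, the gate is partly up and the ball still waits behind it. I'll press on to the stop.

carry_out(
  moves="0 0 4 0 0 0 0;0 0 6 0 0 0 0;0 0 8 0 0 0 0;0 0 10 0 0 0 0;0 0 10 0 0 0 0",
)

```text
time_s: 4.68
tcp_pos: [601.3, 153.0, 65.9]
tcp_rot: [0.155, 3.137, 0.001]
contact_force: [-0.2, -0.3, 3.7]
width: 0.5
```

Run:
```python
from h import *
from plant import get_image
a=get_image("scene")[110:300,100:366]
cv2.imwrite("pics/s3c.png",cv2.resize(a,None,fx=3,fy=3,interpolation=2))
```

```text
(no output)
```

View pics/s3c.png

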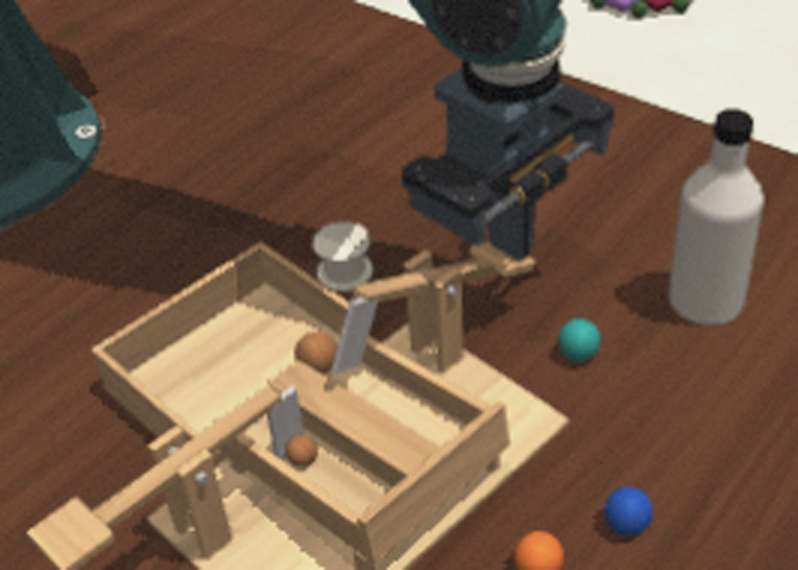

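The ball has passed the gate and is rolling near (316,350) in the crop. I'll hold for another second, then look again.

carry_out(
  moves="0 0 0 0 0 0 0;0 0 0 0 0 0 0;0 0 0 0 0 0 0;0 0 0 0 0 0 0;0 0 0 0 0 0 0;0 0 0 0 0 0 0;0 0 0 0 0 0 0;0 0 0 0 0 0 0;0 0 0 0 0 0 0;0 0 0 0 0 0 0",
)

```text
time_s: 5.98
tcp_pos: [601.3, 153.0, 65.9]
tcp_rot: [0.155, 3.137, 0.001]
contact_force: [-0.5, 0.1, 3.8]
width: 0.7
```

Run:
```python
from h import *
from plant import get_image
a=get_image("scene")[110:300,100:366]
cv2.imwrite("pics/s4c.png",cv2.resize(a,None,fx=3,fy=3,interpolation=2))
```

```text
(no output)
```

View pics/s4c.png

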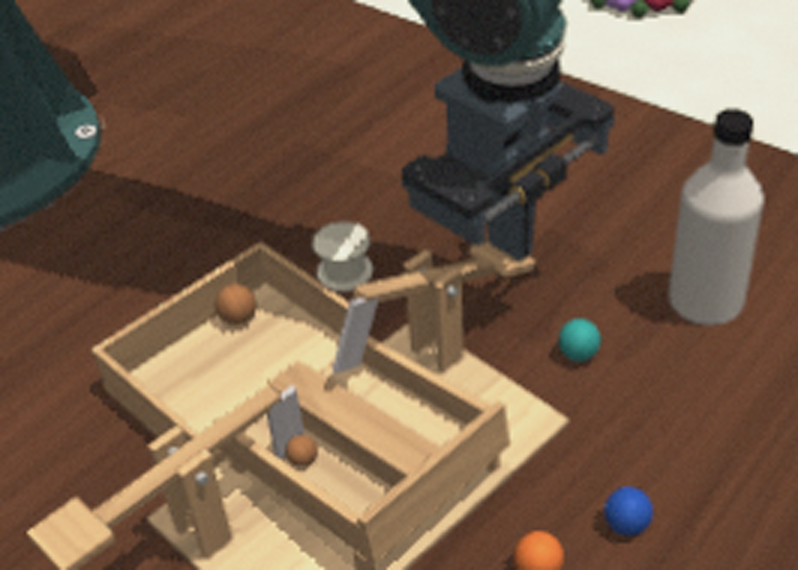

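The large ball is in the tray against the far wall, and the small ball is still behind its gate. I'll release gently straight up.

carry_out(
  moves="0 0 -6 0 0 0 0;0 0 -12 0 0 0 0;0 0 -18 0 0 0 0;0 0 -24 0 0 0 0;0 0 -30 0 0 0 0;0 0 -36 0 0 0 0;0 0 -44 0 0 0 0;0 0 -60 0 0 0 0;0 0 -80 0 0 0 0;0 0 -100 0 0 0 0",
)

```text
time_s: 7.28
tcp_pos: [601.4, 153.0, 167.7]
tcp_rot: [0.155, 3.137, 0.001]
contact_force: [-0.6, 0.5, 0.2]
width: 0.2
```

carry_out(
  moves="0 0 -10 0 0 0 0;0 0 -10 0 0 0 0;0 0 -10 0 0 0 0;0 0 -10 0 0 0 0;0 0 -10 0 0 0 0;0 0 -10 0 0 0 0;0 0 -10 0 0 0 0;0 0 -10 0 0 0 0",
)

```text
time_s: 8.28
tcp_pos: [601.4, 153.0, 177.7]
tcp_rot: [0.155, 3.137, 0.001]
contact_force: [-0.4, -0.5, 0.6]
width: 0.5
```

Run:
```python
from h import *
from plant import get_image,boxes_of
s=get_image("scene");a=s[110:300,100:366]
cv2.imwrite("pics/s5c.png",cv2.resize(a,None,fx=3,fy=3,interpolation=2))
carry=[boxes_of(q,"scene") for q in("large_ball_center","bead_jar","drink_bottle","ribbon_spool","left_pad")]
for c in carry: print([([round(v) for v in d["point"]],round(d["p"],2)) for d in c])
s2=get_image("scene")
b0=cv2.imread("pics/s4c.png")
d=cv2.absdiff(s,s2)[190:230,150:230];print("frame diff tray",d.max())
```

```text
[([690, 129, 31], 0.7), ([780, -189, 26], 0.65), ([786, -63, 28], 0.57), ([815, 2, 28], 0.44)]
[([714, -282, 61], 0.93)]
[([751, 236, 103], 0.85)]
[([460, 90, 38], 0.74), ([586, -90, 36], 0.68)]
[([590, 48, 97], 0.58)]
frame diff tray 16
```

View pics/s5c.png

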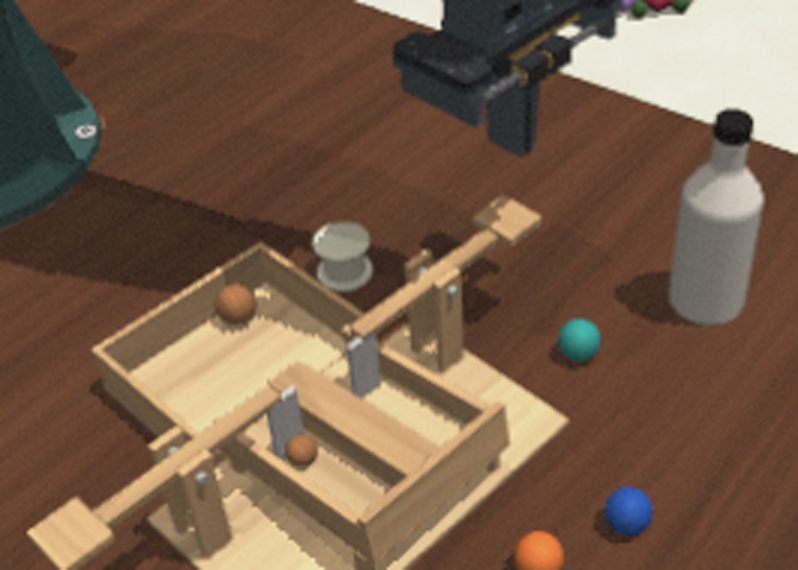

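The lever is back up and the gate is shut. The large ball sits at the same pixel in the tray as 2.3 s earlier, the small ball is behind its gate, and the bystanders have not moved. I'll hand it in.

```bash
python3 -c "
from plant import workorder
print(workorder.sign_off())"
```

```text
the job is handed in; nothing more can be done
None
```

I pressed the left (+y) lever, whose lane held the larger wooden ball, with the shut fingers. I held it down until the ball rolled into the tray, then let it rise slowly and lifted clear. The job was handed in at about 8.6 s on the robot's clock; no verdict is reported.

**Force:** the push peaked at about 3.8 N in the readings. That is just under the stated 4 N for fully down, so the lever may have stopped slightly short of its stop, but the gate cleared the ball.

**Last picture:**
- The large ball lies in the tray at the same pixel as 2.3 s earlier.
- The left lever is back up and its gate shut, as at the start.
- The small ball is still behind its gate, and its lever was never touched.
- The spool, jar and bottle read within about 4 mm of their first positions.
- The tool was about 70 mm clear of the pad, with no contact force beyond sensor noise.

**Disagreements:**
- The network did not report the large ball in the tray in that last picture, only the coloured look-alikes. It also gave one false spool hit on the dispenser. I judged both from the picture.
- The first pad estimates from the scene and top cameras differed by about 11 mm. I settled the pad centre with the wrist camera before pressing.

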